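Open the lamp compartment of a flow detector

ROBOT

A 7-joint arm with a two-finger parallel gripper is mounted at the origin on the work surface. World frame = base frame: x ahead of the robot, y to its left, z up, the work surface at z = 0. Lengths are in m, angles in rad, forces in N, time in s.
With the tool pointing down it reaches from about 0.425 to 0.875 m from the base axis. Payload 4.7 kg.
Tool frame: the origin (TCP) lies between the finger pads; the fingertips stand 17 mm ahead of it and the grasp point (between the pads) lies 2 mm behind it; z points along the fingers, y is the line along which they close (so a half turn about z gives the same grasp; the last joint's range is limited). The gripper opens to 85 mm and grips with 20 to 120 N. Pads are 22 mm wide; open, the fingers measure 114 mm over their backs; the gripper's body (76 mm by 85 mm) begins 54 mm behind the grasp point. The pads swing forward as they close: fully open they stand 13 mm farther back than shut.
Start: joints at [1.313, 0.321, -0.07, 1.45, 0.023, 1.371, -0.057], TCP at [0.174, -0.626, 0.219] pointing down, gripper open.
Joint ranges: [-2.86, 2.86], [-0.3, 2.09], [-1.38, 1.24], [0.06, 2.45], [-1.56, 4.7], [0.09, 2.05], [-2.69, 2.69]. Speed limits (rad/s): [2.57, 2.57, 3.14, 3.14, 3.14, 3.14, 3.14].

INTERFACE

Orientations are given as a unit quaternion [w, x, y, z].
In Python, from workcell import env, eyes, sign_off gives the robot as it stands.
- The arm moves only by the shell command python3 -m creep 'ROWS'. ROWS is a JSON object of lists of equal length, an entry for each row: "offset": the shift along the world's x, y, z in units of 60 mm (1.0 is 60 mm), a list of three; "angular": the turn, a rotation vector about the world's x, y, z in units of 6 degrees (1.0 is 6 degrees), a list of three; "fingers": the opening, from -1 (shut) to 1 (fully open). A call has 1 to 5 rows; each row shifts and turns the commanded pose from where the row before left it; what a row does not reach is not made up. A row lasts 1/8 s, in which the tool goes at most 62.5 mm and 10.7 degrees, less where a joint would pass 70% of its speed; a pose out of reach is approached as far as the arm can. A call is refused whole if a number of a shift passes 1 or a number of a turn 1, either way. A call with a gripper value outside its range is refused whole. The fingers move at their own pace and stop on an object; the grip force is fixed at half the most. Time passes only in rows, so rows that do not move let the fingers close. It gives the time, the measured TCP pose, the force, the opening and the grip force at its end, in the units of the state.
- env.read_state(): the state, without advancing time (a new reading comes with each control period).
- eyes.grab_frame(name): name is "scene" or "top" or "wrist"; returns a dict with "pixels" (384x512x3 uint8, red, green, blue), "depth" (384x512 float32, m along the optical axis (not along the pixel's ray), 0 where there is no reading), "fov_y" (degrees; the focal length in pixels is half the picture's height over the tangent of half this angle, whatever the lens; pixels are square), "cx", "cy" (the principal point, pixels), "k1" (the pictures are not rectified: a ray, as slopes to the right and down, at radius r is drawn at 1 + k1 r^2 times it, then the intrinsics apply), "xyz" and "orientation" of the camera in the world. Camera axes: x right, y down, z forward; pixel columns grow to the right and rows downward; lengths in m; the calibration is good to about 2 mm. A picture is of the moment at which its call begins.
- sign_off(): hands the job in; it is judged then, once.
Trained networks look in the newest picture that a camera, given by its name, has taken for a name from the list of things; names that differ only in an ending like _2 or _b are one class to them, and where a whole thing is asked for, a point or a joint stands for the part that bears it (a point fixed in the world has none). Each returns a list of dicts, best first, with "score" (0 to 1); they miss things now and then, are a little off and sometimes report something else, mostly with a low value. They report only what shows in the picture. A call takes as long as a camera call. They do not tell look-alikes from the thing itself.
- eyes.spot_in(label, camera): "position" ([x, y, z] in m, in world coordinates, good to about 4 mm: the middle of the surface that is visible of it).
- eyes.landmark_of(label, camera): "position" ([x, y, z] in m, in world coordinates, good to about 4 mm: a listed point, or the origin of a listed thing).
The state is a dict: "time_s": time; "joint_pos": joint angles; "joint_vel": joint speeds; "joint_efforts": joint torques, N m; "ee_pos": TCP position; "eef_rot": TCP orientation; "contact_force": force on the tool from outside, world axes, zero at the start; "moment": the same for the moment, N m; "finger_gap": finger opening in m; "grasp_force": force on a finger pad.
Only numpy, scipy, OpenCV 4.12 (cv2) and the standard library are available. Lean on these libraries where they do the work, as an engineer would, in place of code of your own. Each camera call takes 0.05 s, during which the arm holds its last target. There are 200 camera calls.

TASK

The detector's lamp is due for a change: loosen the two red captive thumbscrews of its grey cover one after the other, each a quarter turn anticlockwise to its stop, while the cover stays in its seat. Then lift the cover off by its black handle, keep it level, and set it down gently, right way up, lying wholly on the blue bench mat. Leave everything else standing where it is.

Things in the scene. Friction and masses are not known exactly. Their poses are not given: they have to be found in the camera images.
- detector: white flow detector with a dark red base, fixed to the bench, 220 mm (x) by 300 mm (y), top deck 99 mm high; origin at the centre of its underside, its screen and fittings face its -x. Stands either left or right of the robot's middle, the mat on the other side
- cover_seat (a point): middle of the seat in the detector's deck on which the cover plate's underside rests (30 mm in front of the detector's centre, 95 mm above the bench); axes as the detector's. The seat is a recess 4 mm deep with 2 mm clearance round the cover
- cover: grey aluminium cover plate, 120 mm (its x) by 200 mm (its y) by 4 mm, lying flush in the detector's deck over the lamp compartment; about 0.4 kg with handle and thumbscrews; origin at the middle of the plate's underside, z up. Two light baffles reach 20 mm below the plate (at x = +-37 mm, 100 mm long): it must rise more than 20 mm to come clear, and when set down it rests on them, plate underside 20 mm above the surface, thumbscrews clear of it
- cover_handle (a point): middle of the black bow handle's bar, on the cover's centre, 40 mm above the plate's underside; axes as the cover's. Bar 84 mm long (x), 10 mm thick (y) and 10 mm high, its underside 31 mm above the plate's top face, legs at x = +-37 mm; grip it across its thickness from above
- screw_left (a joint): wing joint of the captive quarter-turn thumbscrew at the left end of the cover (cover's +y end): 0 = locked (wing across the cover's width, along the cover's x axis), grows as the wing is turned anticlockwise seen from above, 1.57 = fully loosened, at its stop (wing along the cover's length, along the cover's y axis). Starts between 0 and 0.3. Stiff by friction (about 0.05 N m), stays where it is left. Its foot only passes through the housing's slot beyond about 1.1
- screw_right (a joint): wing joint of the captive quarter-turn thumbscrew at the right end of the cover (cover's -y end): 0 = locked (wing across the cover's width, along the cover's x axis), grows as the wing is turned anticlockwise seen from above, 1.57 = fully loosened, at its stop (wing along the cover's length, along the cover's y axis). Starts between 0 and 0.3. Stiff by friction (about 0.05 N m), stays where it is left. Its foot only passes through the housing's slot beyond about 1.1
- screw_left_wing (a point): centre of the red wing of the left thumbscrew, on its turning axis; its x axis lies along the wing and turns with it. Wing 44 mm long (x), 12 mm thick (y), its top 10 mm above this point and its underside 21 mm below; below that a 26 mm wide, 3 mm high steel collar; the cover's top face is 24 mm below this point. Grip it across its thickness from above; it stays in the cover. It sits 80 mm from the handle's middle towards the cover's +y
- screw_right_wing (a point): centre of the red wing of the right thumbscrew, on its turning axis; its x axis lies along the wing and turns with it. Wing 44 mm long (x), 12 mm thick (y), its top 10 mm above this point and its underside 21 mm below; below that a 26 mm wide, 3 mm high steel collar; the cover's top face is 24 mm below this point. Grip it across its thickness from above; it stays in the cover. It sits 80 mm from the handle's middle towards the cover's -y
- mat: blue bench mat, fixed, 220 mm (x) by 300 mm (y) by 4 mm; origin at the centre of its underside, top face 4 mm above the bench
- cover_c1 (a point): corner of the cover plate's underside, at its -x +y
- cover_c2 (a point): corner of the cover plate's underside, at its +x +y
- cover_c3 (a point): corner of the cover plate's underside, at its +x -y
- cover_c4 (a point): corner of the cover plate's underside, at its -x -y
- jar_center (a point): centre of an amber jar with a white lid, 44 mm across, 60 mm tall, standing on the rear of the detector's deck; a bystander
- dish_center (a point): centre of a clear covered dish, 60 mm across, 15 mm high (19 mm with its knob), on the rear of the detector's deck; a bystander
- bottle_center (a point): centre of a glass bottle with a blue cap, 72 mm across, 140 mm tall; a bystander
- wash_center (a point): centre of a white bottle with a red cap, 60 mm across, 150 mm tall; a bystander
- tube_rack_center (a point): centre of the body of an orange tube rack, 85 by 120 by 45 mm (60 mm high with its tubes); a bystander
- tip_box_center (a point): centre of a clear tip box, 85 by 125 by 55 mm; a bystander
- marker_center (a point): middle of a red marker pen with a black cap lying on the bench, 130 mm long, 17 mm thick; a bystander
Not all that is in view belongs to the job. There is more than one size of the cover; the one meant has the size given above.

How it is judged:
On the way, in this order (a step that is already met when the one before it is completed fails the run):
1. one thumbscrew is loosened (past 1.2 rad) with the cover still in its seat (value of joint any of screw_left, screw_right above 1.2 rad and horizontal distance between cover and cover_seat below 0.006 m and z of cover in the frame of cover_seat below 0.006 m), for 0.1 s.
2. both thumbscrews are loosened (past 1.2 rad) with the cover still in its seat (value of joint each of screw_left, screw_right above 1.2 rad and horizontal distance between cover and cover_seat below 0.006 m and z of cover in the frame of cover_seat below 0.006 m), for 0.1 s.
3. the cover is lifted clear of the detector in the fingers, more than 25 mm above its seat (z of cover in the frame of cover_seat above 0.025 m and contact force between cover and the fingers above 0.5 N), for 0.1 s.
At the end, for the whole second after the job is handed in: The cover lies at rest on the mat on its two baffles, right way up and level (within 0.06 rad), its plate 20 to 28 mm above the bench, all four corners over the mat (3 mm grace), let go (x of cover_c1 in the frame of mat between -0.113 and 0.113 m and y of cover_c1 in the frame of mat between -0.153 and 0.153 m and x of cover_c2 in the frame of mat between -0.113 and 0.113 m and y of cover_c2 in the frame of mat between -0.153 and 0.153 m and x of cover_c3 in the frame of mat between -0.113 and 0.113 m and y of cover_c3 in the frame of mat between -0.153 and 0.153 m and x of cover_c4 in the frame of mat between -0.113 and 0.113 m and y of cover_c4 in the frame of mat between -0.153 and 0.153 m and height (world z) of cover between 0.02 and 0.028 m and angle between cover's own z axis and vertical below 0.06 rad and linear speed of cover below 0.02 m/s and angular speed of cover below 0.1 rad/s); the robot touches nothing.
It fails at once if the cover is tilted more than 0.35 rad (angle between cover's own z axis and vertical above 0.35 rad).
It fails at once if the cover is dropped: it moves faster than 0.4 m/s within 40 mm of its resting height on the mat (height (world z) of cover below 0.064 m and linear speed of cover above 0.4 m/s).
It fails at once if a bystander is moved more than 30 mm (distance of any of jar_center, dish_center, bottle_center, wash_center, tube_rack_center, tip_box_center, marker_center from where it was at the start of the episode above 0.03 m).
It also fails if it takes over 66 s, if anything falls off the work surface, if the arm or the gripper's body presses on something with over 40 N, if the wrist force passes 120 N, or if a joint passes its speed limit or range.

## Working session

There is one attempt and no reset: what is moved stays moved. The work goes in short steps, Python scripts to look and compute and a shell command to move; the robot and the scene stay as the last step left them, time stands still between calls to the robot, and variables do not carry over. Pictures are saved under pics/ and viewed, at most 10 in all, crops included, and the job is handed in when it is done.

```bash
mkdir -p pics; ls; cat > h.py <<'E'
import numpy as np, cv2
from workcell import env, eyes
from scipy.spatial.transform import Rotation as R
def rot(q): return R.from_quat([q[1],q[2],q[3],q[0]])
def grab(n,save=None):
    f=eyes.grab_frame(n)
    if save: cv2.imwrite('pics/'+save,cv2.cvtColor(f['pixels'],cv2.COLOR_RGB2BGR))
    return f
def cloud(f):
    h,w=f['depth'].shape; fl=h/2/np.tan(np.radians(f['fov_y'])/2)
    K=np.array([[fl,0,f['cx']],[0,fl,f['cy']],[0,0,1.]])
    u,v=np.meshgrid(np.arange(w),np.arange(h))
    p=cv2.undistortPoints(np.stack([u,v],-1).reshape(-1,1,2).astype(np.float64),K,np.array([f['k1'],0,0,0.]))[:,0]
    d=f['depth'].reshape(-1,1); c=np.hstack([p*d,d])
    return (rot(f['orientation']).apply(c)+f['xyz']).reshape(h,w,3)
def project(f,P):
    h,w=f['depth'].shape; fl=h/2/np.tan(np.radians(f['fov_y'])/2)
    c=rot(f['orientation']).inv().apply(np.array(P)-f['xyz']); s=c[:2]/c[2]; s=s*(1+f['k1']*(s@s))
    return s*fl+[f['cx'],f['cy']]
E
cat > a.py <<'E'
from h import *
s=env.read_state(); print({k:np.round(v,3).tolist() for k,v in s.items()})
for c in ['top','scene']:
    f=grab(c,c+'1.png'); print(c,np.round(f['xyz'],3),f['fov_y'],f['k1'])
    for l in ['detector','cover','cover_handle','screw_left_wing','screw_right_wing','mat','cover_c1','cover_c2','cover_c3','cover_c4','jar_center','dish_center','bottle_center','wash_center','tube_rack_center','tip_box_center','marker_center']:
        print(l,[(round(d['score'],2),np.round(d['position'],3).tolist(),np.round(project(f,d['position'])).astype(int).tolist()) for d in eyes.landmark_of(l,c)[:3]])
E
python3 a.py
```

```text
pics
{'time_s': 0.0, 'joint_pos': [1.313, 0.322, -0.07, 1.452, 0.023, 1.371, -0.057], 'joint_vel': [0.001, -0.001, 0.001, -0.0, -0.002, 0.0, 0.0], 'joint_efforts': [0.0, -49.358, -0.382, -31.433, 0.013, 0.011, 0.0], 'ee_pos': [0.174, -0.626, 0.218], 'eef_rot': [-0.001, 0.991, 0.136, -0.0], 'contact_force': [-0.039, -0.78, -0.329], 'moment': [-0.01, 0.036, 0.013], 'grasp_force': 0.0, 'finger_gap': 0.085}
top [0.243 0.    1.482] 50.106818440699335 -0.07045203555093134
detector [(0.64, [0.566, 0.218, 0.001], [189, 187])]
cover [(0.95, [0.795, -0.201, 0.016], [300, 124]), (0.87, [0.536, 0.227, 0.095], [183, 190]), (0.39, [0.454, 0.143, 0.094], [207, 213])]
cover_handle [(0.62, [0.793, -0.204, 0.042], [301, 122]), (0.62, [0.662, 0.279, 0.132], [166, 152]), (0.61, [0.535, 0.224, 0.138], [181, 188])]
screw_left_wing [(0.54, [0.758, -0.256, 0.036], [316, 131]), (0.49, [0.554, 0.3, 0.123], [160, 184]), (0.21, [0.454, 0.144, 0.098], [207, 213])]
screw_right_wing [(0.44, [0.518, 0.149, 0.124], [204, 193]), (0.41, [0.831, -0.156, 0.038], [288, 113])]
mat [(0.56, [0.55, -0.262, -0.0], [319, 188])
[... 2274 characters left out ...]
, [0.88, -0.175, 0.014], [192, 303]), (0.84, [0.566, 0.111, 0.094], [292, 203]), (0.83, [0.807, -0.113, 0.017], [216, 280])]
jar_center [(0.78, [0.653, 0.278, 0.131], [348, 222])]
dish_center [(0.51, [0.614, 0.129, 0.107], [298, 213]), (0.36, [0.264, 0.305, 0.024], [341, 151]), (0.18, [0.552, -0.262, -0.0], [184, 211])]
bottle_center [(0.74, [0.428, -0.512, 0.069], [119, 169])]
wash_center [(0.93, [0.773, 0.196, 0.077], [321, 266]), (0.65, [0.267, 0.306, 0.025], [341, 151])]
tube_rack_center [(0.59, [0.43, 0.549, 0.021], [412, 188])]
tip_box_center [(0.65, [0.428, 0.548, 0.023], [412, 187]), (0.62, [0.266, 0.302, 0.031], [340, 150])]
marker_center [(0.51, [0.269, -0.289, 0.011], [190, 150])]
```

```bash
cat > b.py <<'E'
from h import *
f=grab('top'); im=cv2.cvtColor(f['pixels'],cv2.COLOR_RGB2BGR)
cv2.imwrite('pics/full.png',im)
a=im[135:235,135:225]; b=im[90:260,265:375]
cv2.imwrite('pics/crop.png',np.hstack([cv2.resize(a,(540,600),interpolation=cv2.INTER_CUBIC)]))
for cam in ['top','scene']:
    f=grab(cam);P=cloud(f); hsv=cv2.cvtColor(f['pixels'],cv2.COLOR_RGB2HSV)
    red=((hsv[...,0]<8)|(hsv[...,0]>172))&(hsv[...,1]>130)
    for n,c in [('L',[.554,.300]),('R',[.5185,.149])]:
        m=red&(np.hypot(P[...,0]-c[0],P[...,1]-c[1])<.04)&(P[...,2]>.125)&(P[...,2]<.142)
        q=P[m]; 
        if len(q)<5: print(cam,n,len(q)); continue
        r=cv2.minAreaRect((q[:,:2]*1000).astype(np.float32)); e,v=np.linalg.eigh(np.cov(q[:,:2].T))
        print(cam,n,len(q),q.mean(0).round(4),'rect',np.round(r[0],1),np.round(r[1],1),'ang',np.degrees(np.arctan2(v[1,1],v[0,1])).round(1))
    m=(hsv[...,2]<60)&(np.hypot(P[...,0]-.535,P[...,1]-.225)<.06)&(P[...,2]>.13)&(P[...,2]<.15); q=P[m]
    if len(q)>5:
        e,v=np.linalg.eigh(np.cov(q[:,:2].T)); print(cam,'handle',len(q),q.mean(0).round(4),np.round(cv2.minAreaRect((q[:,:2]*1000).astype(np.float32)),1) if 0 else '',np.degrees(np.arctan2(v[1,1],v[0,1])).round(1))
    m=(hsv[...,0]>95)&(hsv[...,0]<130)&(hsv[...,1]>100)&(P[...,2]<.02)&(np.hypot(P[...,0]-.55,P[...,1]+.26)<.25); q=P[m]
    print(cam,'mat',cv2.minAreaRect((q[:,:2]*1000).astype(np.float32)),np.median(q[:,2]))
    m=(P[...,2]>.09)&(P[...,2]<.106)&(np.hypot(P[...,0]-.566,P[...,1]-.22)<.22); q=P[m]
    print(cam,'deck',cv2.minAreaRect((q[:,:2]*1000).astype(np.float32)))
E
python3 b.py
```

```text
top L 45 [0.5513 0.3035 0.132 ] rect [551.3 303.3] [18.  41.3] ang -178.7
top R 45 [0.5124 0.1482 0.1325] rect [512.6 147.5] [17.  40.2] ang 168.6
top handle 78 [0.5323 0.2264 0.1394]  165.3
top mat ((548.5885620117188, -258.4032897949219), (218.61309814453125, 298.4321594238281), 5.860014915466309) 0.004295343527542572
top deck ((611.7496948242188, 208.22528076171875), (303.44415283203125, 341.5344543457031), 76.15608978271484)
scene L 42 [0.5578 0.3013 0.1309] rect [555.  301.9] [18.7 40.2] ang -180.0
scene R 36 [0.5206 0.1455 0.1305] rect [516.2 147. ] [16.  42.3] ang 170.2
scene handle 67 [0.5409 0.2228 0.1383]  165.4
scene mat ((549.3485717773438, -260.83807373046875), (215.98843383789062, 295.0596618652344), 5.574018955230713) 0.0031744751607278854
scene deck ((616.6585083007812, 204.27049255371094), (302.6727600097656, 332.7942810058594), 76.04716491699219)
```

View pics/top1.png

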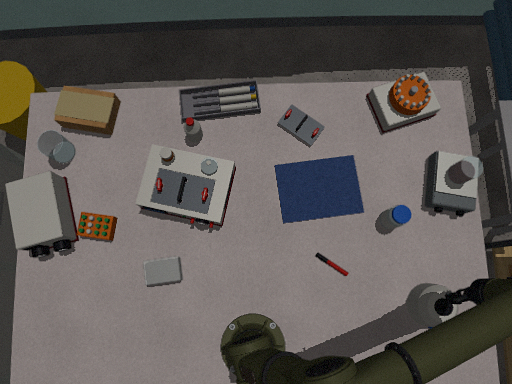

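View pics/crop.png

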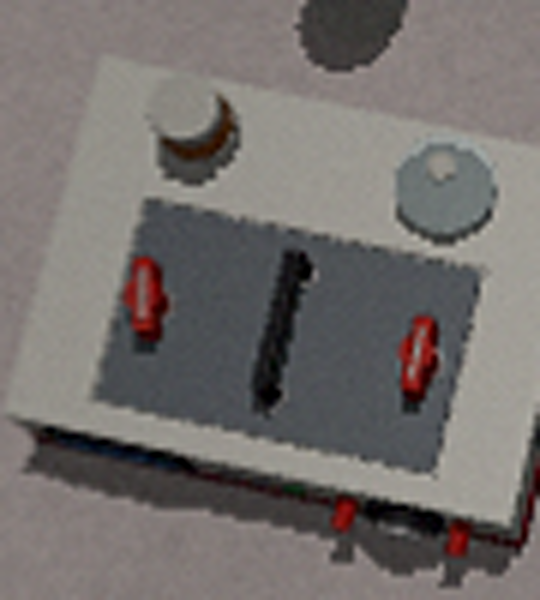

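The detector's cover, top (183,190), is flanked by the jar and the dish and has the 200 mm size. The small look-alike lies on the bench at (300,124). The other red parts are the spigots in front of the detector at about (193,220) and (210,224), and the marker at (332,264). I choose the one in the detector, and the crop confirms it: handle at (280,330), red wings at (147,298) and (418,358).

```bash
python3 -m creep '{"offset":[[0.8,0.6,0.2],[0.8,0.6,0.2],[0.8,0.6,0.2],[0.8,0.6,0.2],[0.8,0.6,0.2]],"angular":[[0,0,-0.5],[0,0,-0.5],[0,0,-0.5],[0,0,-0.5],[0,0,-0.6]],"fingers":[1,1,1,1,1]}'
python3 -m creep '{"offset":[[0.2,0.8,0],[0.2,0.8,0],[0.2,0.8,0],[0.2,0.8,0],[0.2,0.8,0]],"angular":[[0,0,0],[0,0,0],[0,0,0],[0,0,0],[0,0,0]],"fingers":[1,1,1,1,1]}'
python3 -m creep '{"offset":[[0.2,0.8,0],[0.2,0.8,0],[0.2,0.8,0],[0.2,0.8,0],[0.2,0.8,0]],"angular":[[0,0,0],[0,0,0],[0,0,0],[0,0,0],[0,0,0]],"fingers":[1,1,1,1,1]}'
```

```text
time_s: 2.58
ee_pos: [0.4159, -0.4449, 0.2801]
eef_rot: [0.0, 1.0, -0.001, 0.0]
contact_force: [0.4, -0.2, 0.0]
finger_gap: 0.0854
grasp_force: 0.0
time_s: 3.2
ee_pos: [0.4747, -0.2046, 0.2797]
eef_rot: [0.0, 1.0, -0.0, 0.0]
contact_force: [0.7, 0.4, -0.2]
finger_gap: 0.0855
grasp_force: 0.0
time_s: 3.82
ee_pos: [0.5347, 0.0353, 0.2798]
eef_rot: [0.0, 1.0, -0.0, 0.0]
contact_force: [0.3, -0.2, -0.4]
finger_gap: 0.0853
grasp_force: 0.0
```

```bash
python3 -m creep '{"offset":[[0,0.8,0],[0,0.8,0],[0,0.8,0],[0,0.8,0],[0,0,0]],"angular":[[0,0,0],[0,0,0],[0,0,0],[0,0,0],[0,0,0]],"fingers":[1,1,1,1,1]}'
cat > c.py <<'E'
from h import *
import sys
f=grab('wrist',sys.argv[1]);P=cloud(f); hsv=cv2.cvtColor(f['pixels'],cv2.COLOR_RGB2HSV)
red=((hsv[...,0]<8)|(hsv[...,0]>172))&(hsv[...,1]>130)
for n,c in [('L',[.555,.302]),('R',[.516,.147])]:
    q=P[red&(np.hypot(P[...,0]-c[0],P[...,1]-c[1])<.04)&(P[...,2]>.127)&(P[...,2]<.142)]
    if len(q)<50: print(n,len(q)); continue
    r=cv2.minAreaRect((q[:,:2]*1000).astype(np.float32)); e,v=np.linalg.eigh(np.cov(q[:,:2].T))
    print(n,len(q),q.mean(0).round(4),'rect',np.round(r[0],1),np.round(r[1],1),r[2],'ang',np.degrees(np.arctan2(v[1,1],v[0,1])).round(1))
q=P[(hsv[...,2]<70)&(np.hypot(P[...,0]-.535,P[...,1]-.225)<.06)&(P[...,2]>.132)&(P[...,2]<.15)]
if len(q)>50: e,v=np.linalg.eigh(np.cov(q[:,:2].T)); print('handle',len(q),q.mean(0).round(4),cv2.minAreaRect((q[:,:2]*1000).astype(np.float32)),np.degrees(np.arctan2(v[1,1],v[0,1])).round(1))
for l in ['cover_handle','screw_left_wing','screw_right_wing','cover']:
    print(l,[(round(d['score'],2),np.round(d['position'],4).tolist(),np.round(project(f,d['position'])).astype(int).tolist()) for d in eyes.landmark_of(l,'wrist')[:2]])
E
python3 c.py w1.png
```

```text
time_s: 4.45
ee_pos: [0.5327, 0.2311, 0.2796]
eef_rot: [-0.001, 1.0, 0.004, -0.0]
contact_force: [0.5, -0.2, 0.1]
finger_gap: 0.0857
grasp_force: 0.0
L 628 [0.556  0.3023 0.1318] rect [555.4 302.9] [19.6 42.9] 88.369384765625 ang 179.7
R 578 [0.5176 0.1491 0.1317] rect [516.5 148.4] [19.3 43.2] 65.5893783569336 ang 168.2
handle 1059 [0.5374 0.2256 0.1391] ((535.7299194335938, 225.73983764648438), (9.995802879333496, 83.52845764160156), 76.01657104492188) 166.0
cover_handle [(0.56, [0.5356, 0.2258, 0.1301], [263, 170])]
screw_left_wing [(0.88, [0.5544, 0.3068, 0.1206], [175, 147])]
screw_right_wing [(0.88, [0.5138, 0.1479, 0.1216], [345, 191]), (0.22, [0.6152, 0.3046, 0.092], [180, 77])]
cover [(0.64, [0.5349, 0.2255, 0.0945], [263, 162]), (0.44, [0.5709, 0.112, 0.0941], [380, 126])]
```

View pics/w1.png

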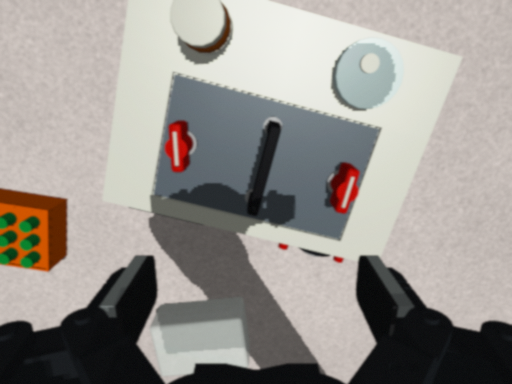

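```bash
python3 -m creep '{"offset":[[0.15,0.5,0],[0.1,0.5,-0.5],[0.1,0.28,-0.8],[0,0,0],[0,0,0]],"angular":[[0,0,0],[0,0,0],[0,0,0],[0,0,0],[0,0,0]],"fingers":[0.2,0.2,0.2,0.2,0.2]}'
```

```text
time_s: 5.32
ee_pos: [0.5565, 0.3013, 0.2027]
eef_rot: [0.0, 1.0, -0.001, 0.001]
contact_force: [0.0, -1.2, 0.7]
finger_gap: 0.051
grasp_force: 0.0
```

```bash
python3 -m creep '{"offset":[[-0.02,0.03,-0.4],[0,0,-0.4],[0,0,-0.3],[0,0,-0.2],[0,0,0]],"angular":[[0,0,0],[0,0,0],[0,0,0],[0,0,0],[0,0,0]],"fingers":[0.2,0.2,0.2,0.2,0.2]}'
python3 -m creep '{"offset":[[0,0,0],[0,0,0],[0,0,0],[0,0,0],[0,0,0]],"angular":[[0,0,0],[0,0,0],[0,0,0],[0,0,0],[0,0,0]],"fingers":[-1,-1,-1,-1,-1]}'
```

```text
time_s: 5.95
ee_pos: [0.5543, 0.3039, 0.1233]
eef_rot: [0.0, 1.0, -0.001, -0.0]
contact_force: [0.3, -1.1, 0.3]
finger_gap: 0.0513
grasp_force: 0.0
time_s: 6.58
ee_pos: [0.5543, 0.3045, 0.1235]
eef_rot: [0.0, 1.0, -0.0, -0.0]
contact_force: [0.3, 0.1, 0.4]
finger_gap: -0.0002
grasp_force: 0.0
```

```bash
python3 - <<'E'
from h import *
s=env.read_state(); print(s['finger_gap'],s['ee_pos'],s['grasp_force'])
a=grab('wrist');b=grab('scene')
A=cv2.resize(a['pixels'],(512,384)); B=cv2.resize(b['pixels'][120:260,270:450],(494,384))
im=cv2.resize(np.hstack([A,B]),(800,305)); cv2.imwrite('pics/chk.png',im[...,::-1])
E
```

```text
-0.00021670015024063534 [0.55428121 0.30446591 0.12346592] 0.0
```

View pics/chk.png

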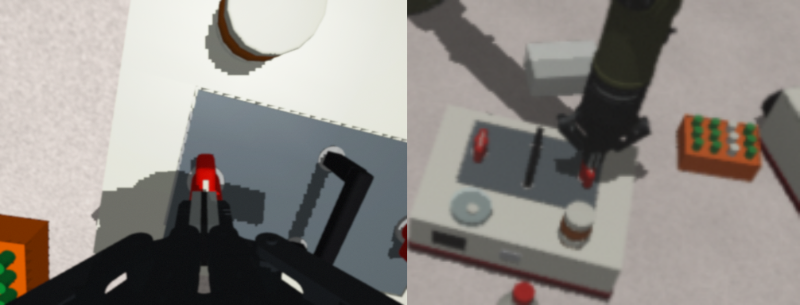

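The wrist picture shows the shut fingers at (205,215) just short of the red wing at (205,175). The wing is still visible beyond them, so it is not gripped. I will measure where the fingers really are.

```bash
python3 - <<'E'
from h import *
f=grab('scene');P=cloud(f);hsv=cv2.cvtColor(f['pixels'],cv2.COLOR_RGB2HSV)
u,v=project(f,env.read_state()['ee_pos']); print('tcp px',u,v, 'wing px',project(f,[.5551,.3033,.123]))
u,v=int(u),int(v)
cv2.imwrite('pics/sc.png',cv2.resize(f['pixels'][v-40:v+30,u-40:u+50,::-1],(720,560),interpolation=cv2.INTER_CUBIC))
for r in range(v-14,v+14,2): print(r,[tuple((P[r,c]*1000).astype(int)) for c in range(u-6,u+9,3)])
w=grab('wrist'); print('wrist tcp px',project(w,env.read_state()['ee_pos']),'wing',project(w,[.5551,.3033,.133]),w['xyz'])
E
```

```text
tcp px 353.3550032361782 196.62012987304158 wing px [352.9909513  196.90006554]
182 [(np.int64(560), np.int64(269), np.int64(204)), (np.int64(548), np.int64(282), np.int64(189)), (np.int64(559), np.int64(287), np.int64(203)), (np.int64(569), np.int64(292), np.int64(216)), (np.int64(562), np.int64(303), np.int64(208))]
184 [(np.int64(566), np.int64(268), np.int64(202)), (np.int64(555), np.int64(281), np.int64(188)), (np.int64(561), np.int64(288), np.int64(196)), (np.int64(568), np.int64(294), np.int64(206)), (np.int64(552), np.int64(309), np.int64(186))]
186 [(np.int64(565), np.int64(270), np.int64(191)), (np.int64(565), np.int64(279), np.int64(191)), (np.int64(567), np.int64(287), np.int64(195)), (np.int64(566), np.int64(297), np.int64(193)), (np.int64(564), np.int64(306), np.int64(191))]
188 [(np.int64(563), np.int64(273), np.int64(178)), (np.int64(565), np.int64(281), np.int64(181)), (np.int64(564), np.int64(291), np.int64(180)), (np.int64(564), np.int64(299), np.int64(182)), (np.int64(565), np.int64(308), np.int64(184))]
190 [(np.int64(509), np.int64(293), np.int64(97)), (np.int64
[... 1722 characters left out ...]
int64(302), np.int64(113)), (np.int64(565), np.int64(316), np.int64(99)), (np.int64(564), np.int64(326), np.int64(98))]
206 [(np.int64(573), np.int64(287), np.int64(97)), (np.int64(572), np.int64(297), np.int64(96)), (np.int64(572), np.int64(306), np.int64(97)), (np.int64(570), np.int64(316), np.int64(95)), (np.int64(1214), np.int64(59), np.int64(1025))]
208 [(np.int64(579), np.int64(286), np.int64(96)), (np.int64(580), np.int64(296), np.int64(97)), (np.int64(581), np.int64(305), np.int64(98)), (np.int64(580), np.int64(314), np.int64(99)), (np.int64(577), np.int64(325), np.int64(94))]
wrist tcp px [256.75755954 247.58978269] wing [259.2379545  255.27695408] [0.63146462 0.30463214 0.27752165]
```

View pics/sc.png

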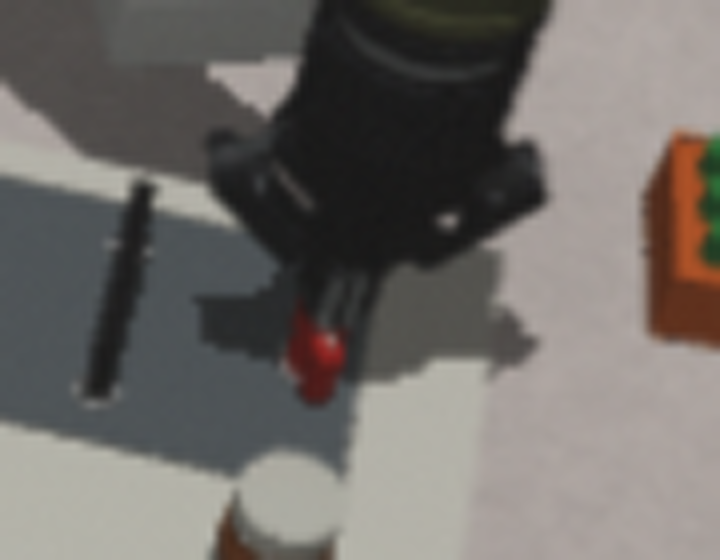

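```bash
python3 - <<'E'
from h import *
f=grab('wrist');P=cloud(f)
cv2.imwrite('pics/wc.png',cv2.resize(f['pixels'][180:330,180:340,::-1],(640,600),interpolation=cv2.INTER_CUBIC))
for r in range(190,320,8): print(r,[(P[r,c]*1000).astype(int).tolist() for c in range(236,284,8)])
E
```

```text
190 [[576, 315, 98], [576, 311, 98], [576, 306, 99], [576, 302, 99], [576, 298, 97], [576, 293, 99]]
198 [[571, 315, 98], [571, 311, 98], [576, 306, 112], [576, 302, 113], [575, 298, 110], [571, 293, 98]]
206 [[566, 315, 97], [567, 311, 99], [576, 306, 125], [576, 302, 124], [575, 299, 122], [567, 293, 98]]
214 [[562, 315, 99], [563, 311, 102], [575, 306, 131], [575, 302, 132], [575, 299, 131], [563, 293, 100]]
222 [[557, 316, 98], [560, 311, 106], [571, 306, 131], [571, 302, 133], [571, 299, 132], [558, 293, 100]]
230 [[553, 315, 101], [561, 310, 117], [567, 306, 133], [567, 302, 132], [567, 299, 131], [558, 294, 110]]
238 [[547, 316, 97], [561, 310, 127], [563, 306, 132], [564, 302, 133], [563, 299, 132], [559, 295, 124]]
246 [[542, 316, 97], [565, 309, 145], [565, 306, 143], [565, 303, 143], [565, 299, 144], [559, 295, 131]]
254 [[561, 313, 144], [565, 309, 150], [564, 306, 149], [565, 303, 151], [565, 299, 151], [561, 296, 143]]
262 [[561, 313, 150], [565, 309, 158], [565, 306, 157], [565, 303, 158], [565, 300, 158], [561, 296, 151]]
270 [[561, 312, 157], [565, 309, 164], [565, 306, 164], [631, 304, 277], [565, 300, 164], [561, 296, 156]]
278 [[561, 312, 162], [565, 309, 169], [565, 306, 169], [564, 303, 168], [565, 300, 169], [561, 297, 162]]
286 [[567, 311, 178], [566, 308, 175], [563, 306, 172], [563, 303, 172], [566, 300, 176], [567, 298, 178]]
294 [[567, 311, 181], [565, 308, 180], [560, 306, 171], [561, 303, 172], [565, 300, 180], [567, 298, 181]]
302 [[566, 311, 185], [566, 308, 184], [556, 306, 171], [557, 303, 172], [566, 301, 185], [565, 298, 184]]
310 [[566, 310, 189], [566, 308, 189], [554, 306, 173], [554, 303, 172], [565, 301, 188], [565, 298, 187]]
318 [[565, 310, 191], [565, 308, 191], [552, 306, 174], [550, 303, 172], [565, 301, 191], [566, 298, 192]]
```

View pics/wc.png

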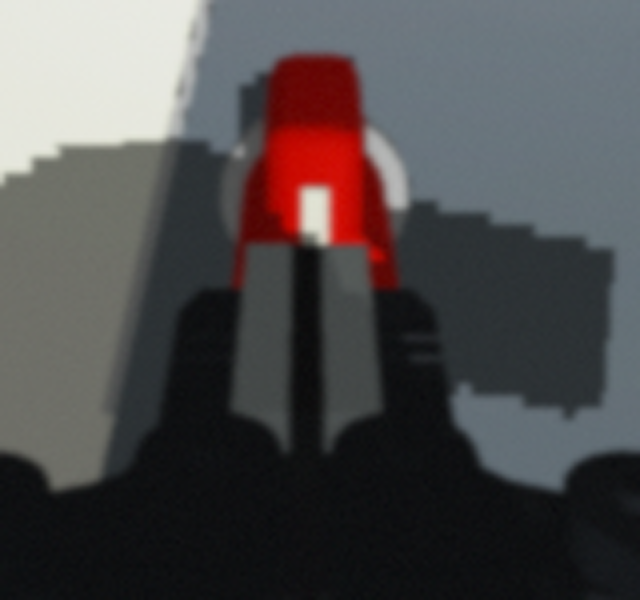

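The crop shows the shut tips ending at row 243, measured at z≈0.14. They are above the wing top (z 0.132), so the real fingertips stand about 32 mm higher than the stated geometry puts them. I will open, go down by that amount, check the force, and close again.

```bash
python3 -m creep '{"offset":[[0,0,0],[0,0,0],[0,0,0],[0,-0.02,-0.2],[0,0,-0.2]],"angular":[[0,0,0],[0,0,0],[0,0,0],[0,0,0],[0,0,0]],"fingers":[0.2,0.2,0.2,0.2,0.2]}'
python3 -m creep '{"offset":[[0,0,-0.06],[0,0,0],[0,0,0]],"angular":[[0,0,0],[0,0,0],[0,0,0]],"fingers":[0.2,0.2,0.2]}'
python3 -m creep '{"offset":[[0,0,0],[0,0,0],[0,0,0],[0,0,0],[0,0,0]],"angular":[[0,0,0],[0,0,0],[0,0,0],[0,0,0],[0,0,0]],"fingers":[-1,-1,-1,-1,-1]}'
```

```text
time_s: 7.45
ee_pos: [0.5541, 0.3028, 0.0983]
eef_rot: [0.0, 1.0, -0.0, -0.0]
contact_force: [0.5, -0.3, 0.5]
finger_gap: 0.0511
grasp_force: 0.0
time_s: 7.82
ee_pos: [0.5545, 0.3035, 0.0961]
eef_rot: [-0.0, 1.0, -0.0, 0.0]
contact_force: [-0.0, 0.2, -0.2]
finger_gap: 0.0512
grasp_force: 0.0
time_s: 8.45
ee_pos: [0.5545, 0.3034, 0.0962]
eef_rot: [-0.0, 1.0, -0.0, 0.0]
contact_force: [-0.2, 0.6, 2.6]
finger_gap: 0.0109
grasp_force: 58.8
```

Gripped: the gap is 11 mm at 59 N. Now I turn it.

```bash
python3 -m creep '{"offset":[[0,0,0],[0,0,0],[0,0,0],[0,0,0],[0,0,0]],"angular":[[0,0,1],[0,0,1],[0,0,1],[0,0,1],[0,0,1]],"fingers":[-1,-1,-1,-1,-1]}'
python3 -m creep '{"offset":[[0,0,0],[0,0,0],[0,0,0],[0,0,0],[0,0,0]],"angular":[[0,0,1],[0,0,1],[0,0,1],[0,0,1],[0,0,1]],"fingers":[-1,-1,-1,-1,-1]}'
python3 -m creep '{"offset":[[0,0,0],[0,0,0],[0,0,0],[0,0,0]],"angular":[[0,0,1],[0,0,0.8],[0,0,0],[0,0,0]],"fingers":[-1,-1,-1,-1]}'; python3 -c "
from workcell import env;print(env.read_state()['moment'])"
```

```text
time_s: 9.07
ee_pos: [0.5545, 0.3034, 0.0963]
eef_rot: [-0.0, 0.966, 0.26, 0.0]
contact_force: [0.0, -1.4, 2.6]
finger_gap: 0.0109
grasp_force: 59.0
time_s: 9.7
ee_pos: [0.5545, 0.3034, 0.0963]
eef_rot: [0.0, 0.865, 0.501, 0.0]
contact_force: [0.2, -0.0, 2.6]
finger_gap: 0.0107
grasp_force: 59.0
time_s: 10.2
ee_pos: [0.5546, 0.3034, 0.0963]
eef_rot: [0.0, 0.816, 0.579, 0.0]
contact_force: [-1.2, -0.9, 4.8]
finger_gap: 0.011
grasp_force: 59.2
[-0.10384627  0.07412241  0.00859685]
```

```bash
python3 -m creep '{"offset":[[0,0,0],[0,0,0],[0,0,0],[0,0,0.5],[0,0,0.7]],"angular":[[0,0,0],[0,0,0],[0,0,0],[0,0,0],[0,0,0]],"fingers":[0.2,0.2,0.2,0.2,0.2]}'
python3 -m creep '{"offset":[[-0.05,-0.2,0.3],[-0.05,-0.2,0.3],[-0.05,-0.2,0],[-0.05,-0.2,0],[-0.05,-0.2,0]],"angular":[[0,0,-1],[0,0,-1],[0,0,-1],[0,0,-1],[0,0,-1]],"fingers":[0.2,0.2,0.2,0.2,0.2]}'
python3 -m creep '{"offset":[[-0.05,-0.2,0],[-0.05,-0.2,0],[-0.05,-0.2,0],[-0.05,-0.2,0],[-0.05,-0.2,0]],"angular":[[0,0,-1],[0,0,-1],[0,0,-1],[0,0,-1],[0,0,-1]],"fingers":[0.2,0.2,0.2,0.2,0.2]}'
python3 -m creep '{"offset":[[-0.04,-0.2,0],[-0.05,-0.2,0],[-0.05,-0.2,0],[0,0,0],[0,0,0]],"angular":[[0,0,-1],[0,0,-1],[0,0,-1],[0,0,-0.8],[0,0,0]],"fingers":[0.2,0.2,0.2,0.2,0.2]}'
python3 c.py w2.png
```

```text
time_s: 10.82
ee_pos: [0.5535, 0.3025, 0.1672]
eef_rot: [-0.0, 0.815, 0.579, -0.001]
contact_force: [1.3, 0.6, -0.5]
finger_gap: 0.0511
grasp_force: 0.0
time_s: 11.45
ee_pos: [0.539, 0.2428, 0.2037]
eef_rot: [0.0, 0.938, 0.347, -0.0]
contact_force: [-0.0, 0.2, 0.6]
finger_gap: 0.0512
grasp_force: 0.0
time_s: 12.08
ee_pos: [0.524, 0.1829, 0.2037]
eef_rot: [0.0, 0.996, 0.092, -0.0]
contact_force: [0.1, 1.1, 0.0]
finger_gap: 0.051
grasp_force: 0.0
time_s: 12.7
ee_pos: [0.5157, 0.1472, 0.2038]
eef_rot: [0.0, 0.995, -0.104, -0.0]
contact_force: [0.4, 0.3, -0.4]
finger_gap: 0.0513
grasp_force: 0.0
L 974 [0.5548 0.2985 0.1316] rect [554.6 300.2] [38.5 19.9] 84.0877914428711 ang 70.1
R 994 [0.5176 0.1479 0.1319] rect [516.3 148.2] [19.5 43.5] 77.37919616699219 ang 167.7
handle 2035 [0.5385 0.2237 0.1386] ((536.0548095703125, 225.60165405273438), (11.031115531921387, 82.87213134765625), 75.89643859863281) 166.0
cover_handle [(0.84, [0.5349, 0.228, 0.1301], [137, 197])]
screw_left_wing [(0.93, [0.5523, 0.3066, 0.1188], [32, 191])]
screw_right_wing [(0.58, [0.5171, 0.1479, 0.1223], [255, 195])]
cover [(0.96, [0.5346, 0.2228, 0.0966], [158, 183])]
```

```bash
python3 -m creep '{"offset":[[0.01,0.015,-0.6],[0,0,-0.5],[0,0,-0.4],[0,0,-0.3],[0,0,0]],"angular":[[0,0,0],[0,0,0],[0,0,0],[0,0,0],[0,0,0]],"fingers":[0.2,0.2,0.2,0.2,0.2]}'
python3 -m creep '{"offset":[[0,0,0],[0,0,0],[0,0,0],[0,0,0],[0,0,0]],"angular":[[0,0,0],[0,0,0],[0,0,0],[0,0,0],[0,0,0]],"fingers":[-1,-1,-1,-1,-1]}'
```

```text
time_s: 13.58
ee_pos: [0.5156, 0.148, 0.0947]
eef_rot: [0.0, 0.995, -0.105, -0.001]
contact_force: [-0.0, 0.2, 0.9]
finger_gap: 0.0509
grasp_force: 0.0
time_s: 14.2
ee_pos: [0.5173, 0.1483, 0.0971]
eef_rot: [-0.0, 0.994, -0.105, 0.001]
contact_force: [-1.0, -1.2, 6.3]
finger_gap: 0.0108
grasp_force: 59.2
```

```bash
python3 -m creep '{"offset":[[0,0,0],[0,0,0],[0,0,0],[0,0,0],[0,0,0]],"angular":[[0,0,1],[0,0,1],[0,0,1],[0,0,1],[0,0,1]],"fingers":[-1,-1,-1,-1,-1]}'
python3 -m creep '{"offset":[[0,0,0],[0,0,0],[0,0,0],[0,0,0],[0,0,0]],"angular":[[0,0,1],[0,0,1],[0,0,1],[0,0,1],[0,0,1]],"fingers":[-1,-1,-1,-1,-1]}'
python3 -m creep '{"offset":[[0,0,0],[0,0,0],[0,0,0],[0,0,0],[0,0,0]],"angular":[[0,0,1],[0,0,1],[0,0,1],[0,0,0.8],[0,0,0]],"fingers":[-1,-1,-1,-1,-1]}'
python3 -m creep '{"offset":[[0,0,0],[0,0,0],[0,0,0],[0,0,0.5],[0,0,0.7]],"angular":[[0,0,0],[0,0,0],[0,0,0],[0,0,0],[0,0,0]],"fingers":[0.2,0.2,0.2,0.2,0.2]}'
```

```text
time_s: 14.82
ee_pos: [0.5173, 0.149, 0.0971]
eef_rot: [-0.0, 0.987, 0.158, 0.001]
contact_force: [-1.5, 0.9, 5.9]
finger_gap: 0.0108
grasp_force: 59.3
time_s: 15.45
ee_pos: [0.5169, 0.1496, 0.097]
eef_rot: [-0.0, 0.913, 0.408, 0.001]
contact_force: [-1.2, 1.7, 5.7]
finger_gap: 0.011
grasp_force: 59.4
time_s: 16.08
ee_pos: [0.5164, 0.1499, 0.097]
eef_rot: [-0.001, 0.815, 0.58, 0.001]
contact_force: [-3.2, 2.1, 7.7]
finger_gap: 0.0108
grasp_force: 59.6
time_s: 16.7
ee_pos: [0.5155, 0.1477, 0.1675]
eef_rot: [-0.001, 0.815, 0.579, -0.001]
contact_force: [1.5, 0.1, 1.2]
finger_gap: 0.0512
grasp_force: 0.0
```

```bash
python3 -m creep '{"offset":[[0.02,0.1,0.3],[0.02,0.1,0.3],[0.02,0.1,0],[0.02,0.1,0],[0.02,0.1,0]],"angular":[[0,0,-1],[0,0,-1],[0,0,-1],[0,0,-1],[0,0,-1]],"fingers":[0.2,0.2,0.2,0.2,0.2]}'
python3 -m creep '{"offset":[[0.02,0.1,0],[0.02,0.1,0],[0.02,0.1,0],[0.02,0.1,0],[0.02,0.1,0]],"angular":[[0,0,-1],[0,0,-1],[0,0,-1],[0,0,-1],[0,0,-1]],"fingers":[0.2,0.2,0.2,0.2,0.2]}'
python3 -m creep '{"offset":[[0.04,0.1,0],[0.05,0.1,0],[0.05,0.1,0],[0,0,0],[0,0,0]],"angular":[[0,0,-1],[0,0,-1],[0,0,-1],[0,0,-1],[0,0,-0.1]],"fingers":[0.2,0.2,0.2,0.2,0.2]}'
python3 c.py w3.png
```

```text
time_s: 17.32
ee_pos: [0.5225, 0.1781, 0.2037]
eef_rot: [0.0, 0.938, 0.347, -0.0]
contact_force: [-0.4, 0.3, -0.0]
finger_gap: 0.0512
grasp_force: 0.0
time_s: 17.95
ee_pos: [0.5285, 0.2081, 0.2036]
eef_rot: [0.0, 0.996, 0.092, -0.0]
contact_force: [-0.2, -0.5, -0.7]
finger_gap: 0.0515
grasp_force: 0.0
time_s: 18.58
ee_pos: [0.5368, 0.226, 0.2036]
eef_rot: [0.0, 0.993, -0.12, -0.0]
contact_force: [-0.1, -0.5, -0.2]
finger_gap: 0.0511
grasp_force: 0.0
L 1022 [0.5557 0.3019 0.1317] rect [554.9 302.8] [42.5 20.2] 85.05720520019531 ang 70.3
R 998 [0.5178 0.1501 0.1317] rect [516.2 149.5] [42.2 20.1] 83.04965209960938 ang 70.9
handle 1705 [0.538  0.2257 0.1392] ((535.74365234375, 225.91741943359375), (9.855995178222656, 83.6181411743164), 75.85771942138672) 166.1
cover_handle [(0.73, [0.5353, 0.2299, 0.1301], [252, 203])]
screw_left_wing [(0.61, [0.553, 0.3054, 0.1187], [146, 199]), (0.23, [0.6516, 0.2746, 0.1295], [135, 45])]
screw_right_wing [(0.95, [0.5152, 0.1475, 0.1201], [369, 198]), (0.53, [0.5345, 0.2308, 0.133], [251, 206])]
cover [(0.64, [0.5348, 0.2239, 0.0964], [260, 188])]
```

View pics/w3.png

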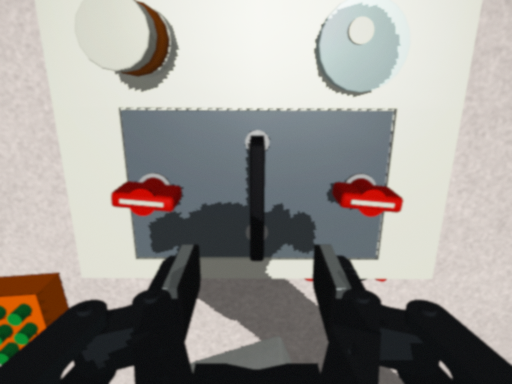

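```bash
python3 -m creep '{"offset":[[-0.02,0,-0.6],[0,0,-0.5],[0,0,-0.36],[0,0,-0.2],[0,0,0]],"angular":[[0,0,0],[0,0,0],[0,0,0],[0,0,0],[0,0,0]],"fingers":[0.2,0.2,0.2,0.2,0.2]}'
python3 -m creep '{"offset":[[0,0,0],[0,0,0],[0,0,0],[0,0,0],[0,0,0]],"angular":[[0,0,0],[0,0,0],[0,0,0],[0,0,0],[0,0,0]],"fingers":[-1,-1,-1,-1,-1]}'
python3 -m creep '{"offset":[[0,0,0.1],[0,0,0.2],[0,0,0.3],[0,0,0.4],[0,0,0]],"angular":[[0,0,0],[0,0,0],[0,0,0],[0,0,0],[0,0,0]],"fingers":[-1,-1,-1,-1,-1]}'
```

```text
time_s: 19.45
ee_pos: [0.5354, 0.2259, 0.1037]
eef_rot: [0.0, 0.993, -0.12, -0.001]
contact_force: [-0.5, -0.2, 0.3]
finger_gap: 0.0514
grasp_force: 0.0
time_s: 20.08
ee_pos: [0.5363, 0.2264, 0.1053]
eef_rot: [-0.0, 0.993, -0.12, 0.001]
contact_force: [-0.7, -0.8, 5.5]
finger_gap: 0.0087
grasp_force: 59.5
time_s: 20.7
ee_pos: [0.5372, 0.2272, 0.167]
eef_rot: [-0.001, 0.993, -0.12, 0.002]
contact_force: [0.9, 0.2, -3.4]
finger_gap: 0.0089
grasp_force: 58.6
```

```bash
python3 -m creep '{"offset":[[0,0,0.3],[0,0,0.4],[0,0,0.3],[0,-0.1,0],[0,-0.2,0]],"angular":[[0,0,0],[0,0,0],[0,0,0],[0,0,0],[0,0,0]],"fingers":[-1,-1,-1,-1,-1]}'
python3 -m creep '{"offset":[[0,-0.3,0],[0,-0.5,0],[0,-0.6,0],[0,-0.6,0],[0,-0.6,0]],"angular":[[0,0,0.3],[0,0,0.3],[0,0,0.3],[0,0,0.3],[0,0,0.3]],"fingers":[-1,-1,-1,-1,-1]}'
python3 -m creep '{"offset":[[0,-0.6,0],[0,-0.6,0],[0,-0.6,0],[0,-0.6,0],[0,-0.6,0]],"angular":[[0,0,0.4],[0,0,0.4],[0,0,0.4],[0,0,0.4],[0,0,0.2]],"fingers":[-1,-1,-1,-1,-1]}'
python3 -m creep '{"offset":[[0.1,-0.6,0],[0.1,-0.6,0],[0,-0.5,0],[0,-0.3,0],[0,-0.2,0]],"angular":[[0,0,0],[0,0,0],[0,0,0],[0,0,0],[0,0,0]],"fingers":[-1,-1,-1,-1,-1]}'
python3 -m creep '{"offset":[[0,0,0],[0,0,0]],"angular":[[0,0,0],[0,0,0]],"fingers":[-1,-1]}'
python3 - <<'E'
from h import *
for c in ['top','scene']:
    f=grab(c,'car_'+c+'.png')
    for l in ['cover','mat','cover_handle']: print(c,l,[(round(d['score'],2),np.round(d['position'],3).tolist()) for d in eyes.landmark_of(l,c)[:3]])
E
```

```text
time_s: 21.32
ee_pos: [0.5351, 0.2076, 0.2234]
eef_rot: [0.0, 0.993, -0.12, -0.001]
contact_force: [-0.3, -0.3, -4.0]
finger_gap: 0.009
grasp_force: 58.7
time_s: 21.95
ee_pos: [0.5347, 0.0496, 0.223]
eef_rot: [0.0, 0.999, -0.042, -0.001]
contact_force: [0.5, 0.3, -3.3]
finger_gap: 0.0087
grasp_force: 58.7
time_s: 22.58
ee_pos: [0.5343, -0.1301, 0.223]
eef_rot: [-0.0, 0.999, 0.052, -0.001]
contact_force: [0.3, -0.6, -3.4]
finger_gap: 0.0084
grasp_force: 58.7
time_s: 23.2
ee_pos: [0.5469, -0.2607, 0.2235]
eef_rot: [-0.0, 0.999, 0.052, -0.001]
contact_force: [1.4, 1.0, -3.7]
finger_gap: 0.0089
grasp_force: 58.7
time_s: 23.45
ee_pos: [0.548, -0.2582, 0.2243]
eef_rot: [-0.0, 0.999, 0.053, 0.0]
contact_force: [-0.6, -0.4, -3.1]
finger_gap: 0.0088
grasp_force: 58.7
top cover [(0.82, [0.798, -0.204, 0.015]), (0.69, [0.546, -0.253, 0.209])]
top mat [(0.74, [0.425, -0.506, 0.069]), (0.56, [0.551, -0.259, 0.002])]
top cover_handle [(0.85, [0.795, -0.204, 0.048]), (0.64, [0.545, -0.26, 0.255]), (0.6, [0.432, 0.555, 0.022])]
scene cover [(0.65, [0.789, -0.208, 0.012]), (0.62, [0.547, -0.262, 0.213])]
scene mat [(0.72, [0.55, -0.261, -0.003]), (0.41, [0.478, -0.166, 0.214])]
scene cover_handle [(0.69, [0.79, -0.212, 0.041]), (0.69, [0.552, -0.26, -0.001]), (0.66, [0.548, -0.262, 0.251])]
```

View pics/car_scene.png

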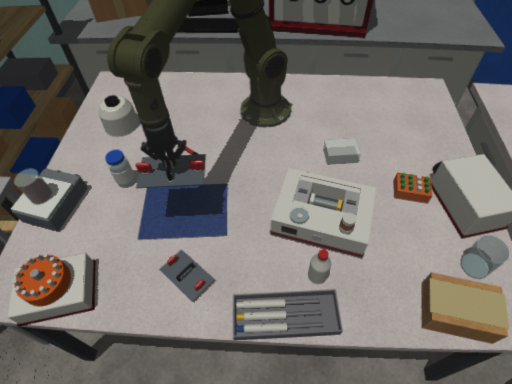

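The picture shows the cover held level at about (172,170), with its shadow on the mat. The open lamp compartment shows at (326,202) and the bystanders are in place. Now I lower it.

```bash
python3 -m creep '{"offset":[[0,0,-0.3],[0,0,-0.5],[0,0,-0.5],[0,0,-0.4],[0,0,-0.3]],"angular":[[0,0,0],[0,0,0],[0,0,0],[0,0,0],[0,0,0]],"fingers":[-1,-1,-1,-1,-1]}'
python3 -m creep '{"offset":[[0,0,-0.3],[0,0,-0.3],[0,0,-0.2],[0,0,-0.1],[0,0,-0.1]],"angular":[[0,0,0],[0,0,0],[0,0,0],[0,0,0],[0,0,0]],"fingers":[-1,-1,-1,-1,-1]}'
python3 -m creep '{"offset":[[0,0,-0.05],[0,0,-0.04],[0,0,0],[0,0,0]],"angular":[[0,0,0],[0,0,0],[0,0,0],[0,0,0]],"fingers":[-1,-1,-1,-1]}'
```

```text
time_s: 24.48
ee_pos: [0.5466, -0.2595, 0.1018]
eef_rot: [-0.001, 0.999, 0.052, -0.001]
contact_force: [0.6, 0.1, -3.9]
finger_gap: 0.0086
grasp_force: 58.7
time_s: 25.1
ee_pos: [0.5482, -0.26, 0.0444]
eef_rot: [0.0, 0.999, 0.052, 0.0]
contact_force: [-0.1, 0.3, -3.5]
finger_gap: 0.0089
grasp_force: 58.7
time_s: 25.6
ee_pos: [0.5479, -0.2599, 0.0391]
eef_rot: [0.0, 0.999, 0.052, 0.0]
contact_force: [-0.6, -0.9, -3.7]
finger_gap: 0.0088
grasp_force: 58.7
```

```bash
python3 -m creep '{"offset":[[0,0,-0.03],[0,0,0],[0,0,-0.03],[0,0,0],[0,0,0]],"angular":[[0,0,0],[0,0,0],[0,0,0],[0,0,0],[0,0,0]],"fingers":[-1,-1,-1,-1,-1]}'
python3 -m creep '{"offset":[[0,0,-0.02],[0,0,0],[0,0,0]],"angular":[[0,0,0],[0,0,0],[0,0,0]],"fingers":[-1,-1,-1]}'
```

```text
time_s: 26.22
ee_pos: [0.5477, -0.2599, 0.0352]
eef_rot: [0.0, 0.999, 0.052, -0.0]
contact_force: [0.1, 0.1, -4.2]
finger_gap: 0.009
grasp_force: 58.7
time_s: 26.6
ee_pos: [0.5478, -0.2599, 0.0344]
eef_rot: [0.0, 0.999, 0.052, 0.0]
contact_force: [-1.3, 1.1, -0.7]
finger_gap: 0.0086
grasp_force: 59.0
```

Contact: the weight has gone onto the mat. I release and withdraw.

```bash
python3 -m creep '{"offset":[[0,0,-0.01],[0,0,0],[0,0,0],[0,0,0],[0,0,0]],"angular":[[0,0,0],[0,0,0],[0,0,0],[0,0,0],[0,0,0]],"fingers":[-1,-1,0.2,0.2,0.2]}'
python3 -m creep '{"offset":[[0,0,0],[0,0,0.2],[0,0,0.5],[0,0,0.8],[0,0,0.8]],"angular":[[0,0,0],[0,0,0],[0,0,0],[0,0,0],[0,0,0]],"fingers":[0.2,0.2,0.2,0.2,0.2]}'
python3 -m creep '{"offset":[[0,0,0.5],[0,0,0],[0,0,0]],"angular":[[0,0,0],[0,0,0],[0,0,0]],"fingers":[0.2,0.2,0.2]}'
python3 - <<'E'
from h import *
for c in ['wrist','scene']:
    f=grab(c,'end_'+c+'.png');P=cloud(f)
    for l in ['cover','mat','cover_handle','cover_c1']: print(c,l,[(round(d['score'],2),np.round(d['position'],3).tolist()) for d in eyes.landmark_of(l,c)[:6]])
    q=P[(np.hypot(P[...,0]-.549,P[...,1]+.26)<.13)&(P[...,2]>.02)&(P[...,2]<.034)]
    A=np.c_[q[:,:2],np.ones(len(q))]; print('tilt',np.linalg.lstsq(A,q[:,2],rcond=None)[0][:2].round(4),q.mean(0),cv2.minAreaRect((q[:,:2]*1000).astype(np.float32)))
E
```

```text
time_s: 27.22
ee_pos: [0.5478, -0.2599, 0.0333]
eef_rot: [0.0, 0.999, 0.052, 0.0]
contact_force: [-0.0, -0.2, 0.8]
finger_gap: 0.0511
grasp_force: 0.0
time_s: 27.85
ee_pos: [0.5477, -0.2597, 0.1736]
eef_rot: [0.0, 0.999, 0.052, 0.0]
contact_force: [-0.2, 0.3, 0.2]
finger_gap: 0.0513
grasp_force: 0.0
time_s: 28.22
ee_pos: [0.5473, -0.2598, 0.2012]
eef_rot: [0.0, 0.999, 0.052, -0.0]
contact_force: [-0.5, 0.7, -1.1]
finger_gap: 0.0513
grasp_force: 0.0
wrist cover [(0.6, [0.547, -0.264, 0.026]), (0.31, [0.271, -0.287, 0.009])]
wrist mat []
wrist cover_handle [(0.92, [0.544, -0.262, 0.057])]
wrist cover_c1 [(0.96, [0.478, -0.164, 0.021]), (0.77, [0.497, -0.366, 0.023]), (0.57, [0.595, -0.156, 0.02])]
tilt [ 0.0011 -0.0001] [ 0.55175188 -0.25952568  0.02753985] ((547.0252075195312, -259.92724609375), (120.19793701171875, 200.84811401367188), 5.729912281036377)
scene cover [(0.74, [0.79, -0.209, 0.012]), (0.63, [0.545, -0.261, 0.021]), (0.16, [0.553, -0.26, -0.001])]
scene mat [(0.97, [0.551, -0.261, -0.002])]
scene cover_handle [(0.69, [0.61, -0.356, 0.023]), (0.59, [0.791, -0.208, 0.043])]
scene cover_c1 [(0.9, [0.477, -0.166, 0.026]), (0.84, [0.612, -0.354, 0.024]), (0.84, [0.782, -0.291, 0.014]), (0.84, [0.709, -0.24, 0.014]), (0.82, [0.808, -0.112, 0.014]), (0.78, [0.497, -0.364, 0.022])]
tilt [-0.0013 -0.0011] [ 0.55282862 -0.2609191   0.02718936] ((546.3872680664062, -261.91070556640625), (125.11830139160156, 199.19891357421875), 6.074910640716553)
```

View pics/end_scene.png

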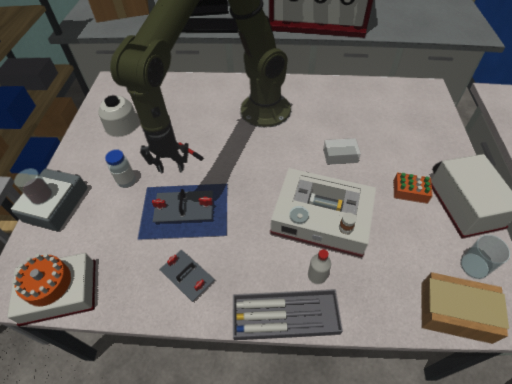

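The cover lies level, wholly on the mat at (183,206), and the gripper is clear of it.

```bash
python3 -c "
from workcell import sign_off; print(sign_off())"
```

```text
the job is handed in; nothing more can be done
None
```

Job handed in, verdict not shown: I turned both thumbscrews to about 84° of their quarter turn (just short of the stop, well past 1.2 rad), then lifted the cover off and set it down level and right way up, wholly on the blue mat; no bystander had visibly moved and the gripper was clear of everything.

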